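# Comb the guide rods into a row

## Robot

A 7-joint arm with a two-finger parallel gripper is mounted at the origin on the work surface. World frame = base frame: x ahead of the robot, y to its left, z up, the work surface at z = 0. Lengths are in m, angles in rad, forces in N, time in s.
With the tool pointing down it reaches from about 0.35 to 0.9 m from the base axis. Payload 8.1 kg.
Tool frame: the origin (TCP) lies at the very end of the fingers, on their centre line; the grasp point (between the pads) lies 19 mm behind it (arm.tcp_to_grasp is the z of the grasp point in the tool frame, in m); z points along the fingers, y is the line along which they close (so a half turn about z gives the same grasp; the last joint's range is limited). The gripper opens to 92 mm and grips with 3 to 60 N. Pads are 19 mm wide; open, the fingers measure 130 mm over their backs; the gripper's body (75 mm by 190 mm) begins 47 mm behind the grasp point.
Start: joints at [1.106, 0.434, 0.025, 1.573, -0.012, 1.134, -0.075], TCP at [0.221, -0.585, 0.199] pointing down, gripper open.
Joint ranges: [-2.62, 2.62], [-0.44, 2.09], [-1.27, 1.32], [0.08, 2.57], [-1.32, 4.46], [0.12, 2], [-2.74, 2.74]. Speed limits (rad/s): [2.22, 2.22, 3.01, 3.01, 3.14, 3.14, 3.14].

## Interface

Orientations are given as a rotation vector (axis times angle).
In Python, from cell import readout, vision, sign_off, arm gives the robot as it stands. The module is installed in compiled form; this text tells all that it offers.
- The arm moves only by the shell command python3 -m creep 'ROWS' [FORCE]. ROWS is JSON, a list of rows, each a list of 5 numbers: the shift along the tool's x, y, z in units of 4 cm (1.0 is 4 cm), then the turn about the tool's z in units of 4 degrees (1.0 is 4 degrees), then the opening, from 0 (shut) to 1 (fully open). A call has 1 to 12 rows; each row shifts and turns the commanded pose from where the row before left it, along the tool's axes as they then stand; what a row does not reach is not made up. A row lasts 1/8 s, in which the tool goes at most 62.5 mm and 10.7 degrees, less where a joint would pass 70% of its speed; a pose out of reach is approached as far as the arm can. A call with a number of a shift or a turn outside -1 to 1 is refused whole. A call with a gripper value outside its range is refused whole. The fingers move at their own pace and stop on an object; FORCE is the grip in N (left out, the last holds). Time passes only in rows, so rows that do not move let the fingers close. It gives the time, the measured TCP pose, the force, the opening and the grip force at its end, in the units of the state.
- readout.observe(): the state, without advancing time (a new reading comes with each control period).
- vision.get_image(name): name is "scene" or "side" or "wrist"; returns a dict with "pixels" (420x560x3 uint8, blue, green, red), "z_map" (420x560 float32, m along the optical axis (not along the pixel's ray), 0 where there is no reading), "camera_matrix" (3x3 intrinsics, pixels), "position" and "rotation" of the camera in the world. Camera axes: x right, y up, looking along -z (the intrinsics and any distortion apply to the point x, -y, -z); pixel columns grow to the right and rows downward; lengths in m; the calibration is good to about 2 mm. A picture is of the moment at which its call begins.
- sign_off(): hands the job in; it is judged then, once.
The state is a dict: "clock": time; "joints": joint angles; "dq": joint speeds; "joint_efforts": joint torques, N m; "position": TCP position; "ee_rot": TCP orientation; "force": force on the tool from outside, world axes, zero at the start; "ft_torque": the same for the moment, N m; "width": opening from 0.0 (shut) to 1.0 (fully open); "gripper_force": force on a finger pad.
Only numpy, scipy, OpenCV 4.12 (cv2) and the standard library are available. Lean on these libraries where they do the work, as an engineer would, in place of code of your own. Each camera call takes 0.05 s, during which the arm holds its last target. There are 200 camera calls.

## Task

Take the small rake by its handle and comb the four scattered steel rods in the aluminium tray towards the dark fence on the tray's robot side, so that they lie flat, parallel and side by side against it. While the row is against the fence, press it home with the rake firmly but gently (about one kilogram, never as much as two) and hold that push for about half a second. Move the rods only with the rake, never with the fingers, then lay the rake down on the bench outside the tray as it lay before, and leave the other things alone.

Things in the scene. Friction and masses are not known exactly. Their poses are not given: they have to be found in the camera images.
- rod1_center (a point): Steel guide rod, 10 mm diameter, 100 mm long, 62 g, smooth, lightly oiled and free to roll; squeezed hard or fast, rods can ride up on one another; this point is its centre. Its x axis runs along the rod; y and z turn as it rolls. The four rods are alike.
- rod2_center (a point): Another rod like rod1; point at its centre, x axis along the rod.
- rod3_center (a point): Another rod like rod1; point at its centre, x axis along the rod.
- rod4_center (a point): Another rod like rod1; point at its centre, x axis along the rod.
- tray: Fixed shallow aluminium tray on the bench; origin at bench height, midway between its side walls; x points from the fence to the far wall, z up. Floor 4 mm thick (its top 4 mm above the bench). Inside it runs from x = -80 mm (the fence face, robot side) to +145 mm and y = -95 to +95 mm; walls 12 mm high above the tray floor.
- fence_face (a point): Point on top of the tray floor at the middle of the foot of the fence's face. x points square out of the face into the tray, y along the fence, z up. Rods in a tight row have their centres 5, 15, 25 and 35 mm out in x and 5 mm up.
- rake_grip (a point): Middle of the rake's wooden handle where it is best held, near the balance point, 38 mm above the bench as it lies. Axes as it lies: z up, x from the handle towards the teeth, y along the head. The handle is 18 mm wide (y) and 16 mm high; it runs from its end, 130 mm behind this point on the bench, up by 13 degrees to the head 31 mm ahead.
- rake_teeth (a point): Tip of the rake's middle tooth, 55 mm ahead of (x) and 38 mm below the grip point, same axes. Five round steel teeth, 5 mm thick, 22 mm apart along y (two either side of the middle one), slant from the tips back and up to the head, 28 degrees off upright, so they stand about upright once the handle is tipped up 20 to 28 degrees.
- bag: Bystander: white breathing bag on a black foot plate, about 190 mm long along y, 92 mm thick; origin at the underside. Leave alone.
- valve: Bystander: white and black solenoid valve with brass ports, about 30 x 95 x 48 mm; origin at the underside. Leave alone.
- jar: Bystander: clear jar with black cap, 56 mm wide, 70 mm high; origin at the underside. Leave alone.
- fence: The fence: rigid dark steel bar across the robot side of the tray, 190 mm long, 8 mm thick, 14 mm high above the tray floor. Same origin and axes as point fence_face.
- rake: The whole rake, about 160 g, lying teeth down on one or the other side of the tray; origin 38 mm below the grip point, same axes. Steel head 108 x 14 x 12 mm, centre 31 mm ahead of and 7 mm above the grip point. Level, its handle would hit the fence: to reach over, tip the handle up about 20 degrees (lean the hand at the grasp, while raking, or part at each).
- rod1: Rod 1 as a whole (see point rod1_center).
- rod2: Rod 2 as a whole (see point rod2_center).
- rod3: Rod 3 as a whole (see point rod3_center).
- rod4: Rod 4 as a whole (see point rod4_center).
Mind the look-alikes: they are no part of the job. What is shaped like the rod2 but pink or red is not meant.

How it is judged:
By the outcome, as a careful person would: the job done as asked, in the order asked, and still so for the second after the job is handed in, with the robot touching nothing.
It also fails if it takes over 64 s, if anything falls off the work surface, if the arm or the gripper's body presses on something with over 40 N, if the wrist force passes 120 N, or if a joint passes its speed limit or range.

## Working session

There is one attempt and no reset: what is moved stays moved. The work goes in short steps, Python scripts to look and compute and a shell command to move; the robot and the scene stay as the last step left them, time stands still between calls to the robot, and variables do not carry over. Pictures are saved under pics/ and viewed, at most 10 in all, crops included, and the job is handed in when it is done.

```bash
mkdir -p pics
cat > h.py <<'E'
import numpy as np, cv2
from cell import readout, vision, arm
from scipy.spatial.transform import Rotation as R
def snap(n):
    im=vision.get_image(n); return im
def world(im):
    z=im["z_map"].astype(float);K=np.array(im["camera_matrix"]);h,w=z.shape
    u,v=np.meshgrid(np.arange(w),np.arange(h))
    p=np.stack([(u-K[0,2])/K[0,0]*z,-(v-K[1,2])/K[1,1]*z,-z],-1)
    r=np.array(im["rotation"]); r=r if r.shape==(3,3) else R.from_rotvec(r).as_matrix()
    P=p@r.T+np.array(im["position"]); P[z==0]=np.nan
    return P
E
python3 - <<'E'
from h import *
for n in ("scene","side"):
    im=snap(n); cv2.imwrite(f"pics/{n}0.png",im["pixels"]); np.savez(f"{n}0.npz",**{k:np.array(v) for k,v in im.items()})
    print(n,im["position"],im["rotation"],im["camera_matrix"],[k for k in im])
s=readout.observe();print(s, arm.tcp_to_grasp,dir(arm))
E
```

```text
scene [ 1.01203911 -0.7815823   0.68766188] [0.94172331 0.23009879 0.45672008] [[448.31851232   0.         279.69992745]
 [  0.         448.31851232 208.18121205]
 [  0.           0.           1.        ]] ['pixels', 'z_map', 'camera_matrix', 'position', 'rotation']
side [0.51506353 0.62793598 0.71378664] [ 0.07288797 -1.10348894 -2.8329544 ] [[405.72170677   0.         285.64745399]
 [  0.         405.72170677 212.67100959]
 [  0.           0.           1.        ]] ['pixels', 'z_map', 'camera_matrix', 'position', 'rotation']
{'clock': 0.1, 'joints': array([ 1.10640357,  0.4351439 ,  0.02498201,  1.57402096, -0.01162734,
        1.13399457, -0.07509782]), 'dq': array([-0.00064222, -0.00124622,  0.00060302, -0.00365413, -0.00212773,
       -0.00060795,  0.00067425]), 'joint_efforts': array([ 4.63617558e-03, -6.69129324e+01,  9.88549255e-01, -3.15144360e+01,
       -6.05709921e-02,  3.74297448e-02,  5.08525522e-05]), 'position': array([ 0.22099184, -0.58408595,  0.19872366]), 'ee_rot': array([-3.08900272e+00, -5.64827197e-01,  5.67239614e-04]), 'force': array([ 0.42001734, -0.30440334, -0.82256959]), 'ft_torque': array([-0.00336493, -0.01413451,  0.02734547]), 'gripper_force': 0.0, 'width': 0.9996951071756041} -0.0188 ['PlanningError', '__class__', '__delattr__', '__dict__', '__dir__', '__doc__', '__eq__', '__format__', '__ge__', '__getattribute__', '__getstate__', '__gt__', '__hash__', '__init__', '__init_subclass__', '__le__', '__lt__', '__module__', '__ne__', '__new__', '__reduce__', '__reduce_ex__', '__repr__', '__setattr__', '__sizeof__', '__str__', '__subclasshook__', '__weakref__', 'tcp_to_grasp']
```

View pics/scene0.png

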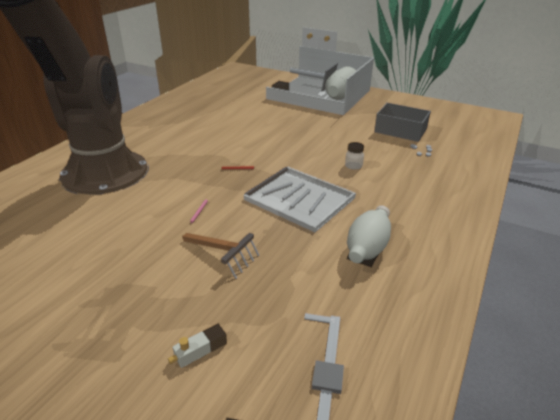

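View pics/side0.png

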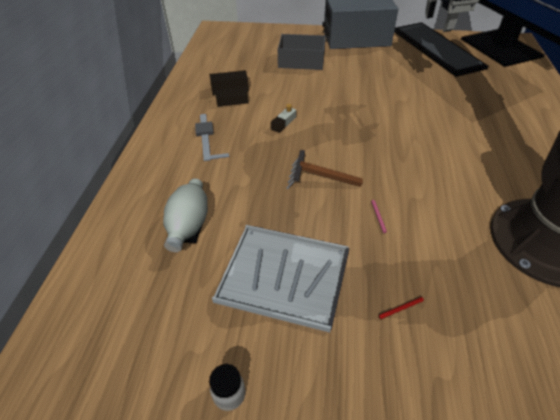

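Scene picture: the rake's handle is at (212,241), its head at (238,248); the tray is at (300,197) with four grey rods at about (278,188), (290,194), (300,199) and (317,203). Possible confusions are the pink rod (200,210) and the red rod (237,168), both outside the tray and so rejected. The caliper and hammer-like tool at (325,350) is not the rake, because the rake has a wooden handle and five teeth. The side view shows the rake at (325,172) and the rods at (258,270), (281,270), (296,280) and (318,278). Next I check one close crop and measure.

Run:
```python
from h import *
for n,(a,b,c,d) in {"side":(140,330,200,400),"scene":(160,290,170,370)}.items():
    im=np.load(f"{n}0.npz"); P=world(im); px=im["pixels"]
    if n=="side": cv2.imwrite("pics/crop0.png",cv2.resize(px[a:b,c:d],None,fx=3,fy=3,interpolation=cv2.INTER_CUBIC)[:600,:800])
    print(n,"bench z",np.nanmedian(P[300:400,420:540,2]) if n=="side" else np.nanmedian(P[320:400,60:150,2]))
    hsv=cv2.cvtColor(px,cv2.COLOR_BGR2HSV).astype(int)
    # gray objects
    h=P[...,2]
    # rake region points: above bench
    reg=(P[...,0]>.25)&(P[...,0]<.62)&(P[...,1]<-.12)&(P[...,1]>-.5)&(h>.012)&(h<.08)
    Q=P[reg]; print("rake pts",len(Q),Q.min(0),Q.max(0))
    wood=reg&(hsv[...,1]>110); Q=P[wood]
    if len(Q)>10:
        c=Q.mean(0);u,s,v=np.linalg.svd(Q-c,full_matrices=False);print("handle",len(Q),c,v[0],((Q-c)@v[0]).min(),((Q-c)@v[0]).max())
    hd=reg&(hsv[...,1]<90)&(h>.03); Q=P[hd]
    if len(Q)>10:
        c=Q.mean(0);u,s,v=np.linalg.svd(Q-c,full_matrices=False);print("head",len(Q),c,v[0],((Q-c)@v[0]).min(),((Q-c)@v[0]).max())
```

```text
side bench z -0.0004693161931823564
rake pts 728 [ 0.41237556 -0.43564533  0.01205631] [ 0.61944125 -0.12010723  0.05375554]
handle 534 [ 0.49525276 -0.14102469  0.03125389] [-0.97566263  0.05427925 -0.21245282] -0.07893778729296978 0.0845089726967974
head 113 [ 0.57462997 -0.17048734  0.04923673] [-0.12147076  0.99059839  0.06292596] -0.24483652763870556 0.04993588046054876
scene bench z -6.968321766065433e-05
rake pts 947 [ 0.40911013 -0.44201868  0.01232641] [ 0.61993646 -0.12019657  0.05380735]
handle 492 [ 0.50486717 -0.1777691   0.0309008 ] [ 0.473837   -0.88049032 -0.01467315] -0.08410552932503308 0.28633187891914785
head 301 [ 0.57643431 -0.18014346  0.04604085] [ 0.12651573 -0.99047592 -0.05432521] -0.060447111860448675 0.248551542528733
```

View pics/crop0.png

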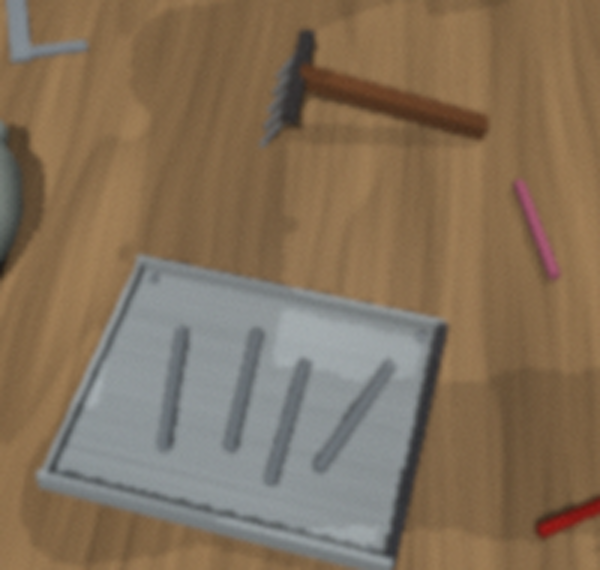

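The crop confirms the rake at (300,80) to (480,125). It also shows four grey rods in the tray and the dark fence at its right, robot-side edge (425,430). The pink rod (535,230) and red rod (580,515) are outside. Now precise poses.

```bash
cat >> h.py <<'E'
def line(Q):
    Q=np.asarray(Q); 
    for _ in range(3):
        c=np.median(Q,0) if _==0 else Q.mean(0);u,s,v=np.linalg.svd(Q-Q.mean(0),full_matrices=False);v=v[0]
        r=np.linalg.norm((Q-Q.mean(0))-np.outer((Q-Q.mean(0))@v,v),axis=1);Q=Q[r<2.5*np.median(r)+1e-4]
    t=(Q-Q.mean(0))@v; return Q.mean(0)+v*(t.max()+t.min())/2,v*np.sign(v[np.argmax(abs(v))]),t.max()-t.min(),len(Q)
def rods(im,dbg=False,region=None):
    P=world(im); g=cv2.cvtColor(im["pixels"],cv2.COLOR_BGR2GRAY); return P,g
E
python3 - <<'E'
from h import *
np.set_printoptions(precision=4,suppress=True)
for n in ("side","scene"):
    im=np.load(f"{n}0.npz"); P=world(im); px=im["pixels"];hsv=cv2.cvtColor(px,cv2.COLOR_BGR2HSV).astype(int);h=P[...,2];x,y=P[...,0],P[...,1]
    box=(x>.38)&(x<.64)&(y>-.28)&(y<-.10)
    # component mask
    reg=((x>.3)&(x<.66)&(y<-.06)&(y>-.3)&(h>.012)&(h<.08)).astype(np.uint8)
    k,L,st,ce=cv2.connectedComponentsWithStats(reg)
    for i in range(1,k):
        if st[i,4]>25:
            m=L==i;Q=P[m];print(n,st[i],Q.mean(0),Q.min(0),Q.max(0))
            if st[i,4]>150:
              for nm,mm in (("handle",m&(x<.54)),("head",m&(x>.56)&(h>.042))):
                q=P[mm]
                if len(q)>20: print(nm,*line(q), hsv[mm].mean(0))
    # tray walls
    t=(x>.35)&(x<.85)&(y>-.13)&(y<.35)&(h>.009)&(h<.025)
    k,L,st,ce=cv2.connectedComponentsWithStats(t.astype(np.uint8))
    for i in range(1,k):
        if st[i,4]>20: print(n,"tray?",st[i],P[L==i].min(0),P[L==i].max(0),P[L==i].mean(0))
    m=cv2.morphologyEx(t.astype(np.uint8),cv2.MORPH_OPEN,np.ones((1,1)))
    cv2.imwrite(f"pics/m_{n}.png",t.astype(np.uint8)*255)
# depth-noise check
E
```

```text
side [289 150  74  36 764] [ 0.5199 -0.1415  0.0347] [ 0.4124 -0.2027  0.0121] [ 0.5943 -0.0936  0.0538]
handle [ 0.4764 -0.1399  0.027 ] [ 0.9783 -0.0478  0.2017] 0.1303951497880901 427 [ 12.3981 151.918   95.815 ]
head [ 0.5727 -0.1483  0.05  ] [ 0.0641  0.9978 -0.0161] 0.10960300138985252 190 [20.4545 48.9091 63.5404]
side tray? [378 217   9  14  21] [ 0.3609 -0.0236  0.0093] [0.3771 0.0156 0.0117] [ 0.3696 -0.0041  0.0102]
side tray? [ 212  225  138  106 1322] [0.4443 0.0372 0.009 ] [0.7113 0.2714 0.0208] [0.5679 0.1658 0.015 ]
side tray? [252 249  11  41 184] [0.6286 0.0998 0.009 ] [0.6398 0.1994 0.0163] [0.6338 0.1523 0.0127]
side tray? [274 249  14  41 186] [0.5767 0.0961 0.0091] [0.593  0.1947 0.0161] [0.5848 0.1469 0.0125]
side tray? [288 260  15  42 198] [0.5418 0.12   0.009 ] [0.5626 0.2185 0.0154] [0.5521 0.1714 0.0125]
side tray? [304 260  28  37 197] [0.4812 0.1148 0.0091] [0.5317 0.2054 0.0162] [0.5069 0.1608 0.0125]
side tray? [382 307  15  10  31] [0.3523 0.2099 0.009 ] [0.3801 0.232  0.0123] [0.3659 0.2208 0.0101]
scene [182 233  76  41 932] [ 0.5354 -0.1524  0.0365
[... 193 characters left out ...]
94] [0.0603 0.9982 0.0065] 0.10999815336264407 307 [12.1677 48.7194 90.6548]
scene tray? [243 167 113  63 782] [0.4436 0.0353 0.009 ] [0.7114 0.2693 0.0224] [0.5695 0.1459 0.0143]
scene tray? [262 182  31  13  88] [0.4823 0.1098 0.009 ] [0.5312 0.2045 0.0165] [0.5063 0.1546 0.0123]
scene tray? [282 183  22  17  76] [0.5418 0.115  0.0091] [0.5624 0.213  0.0169] [0.552  0.1622 0.0127]
scene tray? [290 189  21  19  84] [0.5771 0.0937 0.009 ] [0.5925 0.1932 0.0155] [0.5852 0.1415 0.0123]
scene tray? [309 192  17  21  85] [0.6273 0.0946 0.0095] [0.6394 0.1981 0.0158] [0.6345 0.1438 0.0126]
scene tray? [196 200  10  13  27] [ 0.3605 -0.0481  0.0091] [0.3796 0.01   0.0134] [ 0.3719 -0.0187  0.0106]
```

Run:
```python
from h import *
np.set_printoptions(precision=4,suppress=True)
for n,s in (("side",(300,275)),("scene",(300,197))):
    im=np.load(f"{n}0.npz"); P=world(im);x,y,h=P[...,0],P[...,1],P[...,2]
    t=(x>.4)&(x<.75)&(y>0)&(y<.32)&(h>.0125)&(h<.025)
    k,L,st,ce=cv2.connectedComponentsWithStats(t.astype(np.uint8))
    Q=np.concatenate([P[L==i] for i in range(1,k) if st[i,2]>40])
    r=cv2.minAreaRect((Q[:,:2]*1000).astype(np.float32)); print(n,r, cv2.boxPoints(r))
    # floor level
    f=(x>.5)&(x<.65)&(y>.08)&(y<.22)&(h<.0075);print("floor",np.median(h[f]))
    a=np.deg2rad(r[2] if r[2]<45 else r[2]-90); c=np.array(r[0])/1000; Rm=np.array([[np.cos(a),np.sin(a)],[-np.sin(a),np.cos(a)]])
    q=(Q[:,:2]-c)@Rm.T
    hi=Q[:,2]>.0165
    print("fence(h>16.5mm) local x hist",np.histogram(q[hi,0]*1000,bins=20))
    # rods
    t=(x>.47)&(x<.66)&(y>0.06)&(y<.24)&(h>.009)&(h<.018)
    k,L,st,ce=cv2.connectedComponentsWithStats(t.astype(np.uint8))
    for i in range(1,k):
        if st[i,4]>30:
            c0,v,l,N=line(P[L==i]); print("rod",c0,v,l)
```

```text
side ((577.0962524414062, 153.52650451660156), (200.72093200683594, 238.55349731445312), 80.40792846679688) [[442.7638  74.4445]
 [677.9821  34.6938]
 [711.4287 232.6085]
 [476.2104 272.3592]]
floor 0.003707998845939753
fence(h>16.5mm) local x hist (array([285,   6,   6,   6,   6,   3,   7,   3,   4,   4,   4,  10,   6,
         8,   6,   6,   5,   4,   3,  45]), array([-119.1224, -107.3024,  -95.4823,  -83.6622,  -71.8422,  -60.0221,
        -48.2021,  -36.382 ,  -24.5619,  -12.7419,   -0.9218,   10.8983,
         22.7183,   34.5384,   46.3585,   58.1785,   69.9986,   81.8187,
         93.6387,  105.4588,  117.2789]))
rod [0.5177 0.0664 0.0136] [ 0.9885 -0.151  -0.0105] 0.09632348720478959
rod [0.6339 0.1496 0.0127] [-0.0283  0.9996  0.0011] 0.09958107598614782
rod [0.5847 0.1454 0.0125] [ 0.0755  0.9971 -0.0036] 0.09825568889498766
rod [0.5518 0.1693 0.0125] [ 0.1405  0.9901 -0.0013] 0.09866619980809574
rod [0.5062 0.1594 0.0125] [0.4452 0.8954 0.0002] 0.09962946855749412
scene ((576.001708984375, 151.69297790527344), (204.99917602539062, 241.61831665039062), 80.14268493652344) [[4
[... 160 characters left out ...]
,  5,  1,  7,  3,  3,  1,  3,  2,  5,  3,  1,  6,  4,
        2,  4, 30]), array([-120.8092, -108.7283,  -96.6473,  -84.5664,  -72.4855,  -60.4046,
        -48.3237,  -36.2428,  -24.1618,  -12.0809,   -0.    ,   12.0809,
         24.1618,   36.2427,   48.3237,   60.4046,   72.4855,   84.5664,
         96.6473,  108.7282,  120.8091]))
rod [0.5073 0.1566 0.0123] [ 0.4294  0.903  -0.0109] 0.10196968671695462
rod [0.5525 0.1639 0.0128] [ 0.1497  0.9887 -0.0019] 0.09931074359736311
rod [0.5854 0.1434 0.0123] [ 0.0859  0.9963 -0.0046] 0.09956324018295529
rod [0.6345 0.1465 0.0126] [-0.0352  0.9994  0.    ] 0.10361005250197927
rod [0.5051 0.0653 0.0138] [ 0.9913 -0.1316 -0.003 ] 0.07015419996887423
```

```bash
python3 -m creep '[[0,0,0,1,1],[0,0,0,1,1],[0,0,0,1,1],[0,0,0,1,1],[0,0,0,1,1],[0,0,0,1,1],[0,0,0,0,1]]'
python3 - <<'E'
from h import *
np.set_printoptions(precision=3,suppress=True)
im=np.load("side0.npz");P=world(im)
for nm,(a,b,c,d) in {"bag":(175,250,160,212),"jar":(355,412,205,248)}.items():
    Q=P[a:b,c:d].reshape(-1,3);Q=Q[Q[:,2]>.02];print(nm,Q.min(0),Q.max(0))
E
```

```text
clock: 0.98
position: [0.2211, -0.5843, 0.1991]
ee_rot: [-3.14, 0.089, 0.001]
force: [0.4, -0.1, 0.0]
width: 1.002
gripper_force: 0.0
bag [ 0.767 -0.057  0.02 ] [0.854 0.14  0.095]
jar [0.615 0.376 0.02 ] [0.668 0.429 0.073]
```

```bash
python3 -m creep '[[0.54,-0.94,0,0,1],[0.54,-0.94,0,0,1],[0.54,-0.94,0,0,1],[0.54,-0.94,0,0,1],[0.54,-0.94,0,0,1],[0.54,-0.94,0,0,1],[0.54,-0.94,0,0,1],[0.54,-0.94,0,0,1],[0.54,-0.94,0,0,1],[0.54,-0.94,0,0,1],[0.54,-0.94,0,0,1],[0.54,-0.94,0,0,1]]'; python3 -c "
from h import *
s=readout.observe();print(s['position'],R.from_rotvec(s['ee_rot']).as_matrix()[:,:2].T,s['clock'])"
```

```text
clock: 2.48
position: [0.5063, -0.1477, 0.1994]
ee_rot: [3.14, -0.087, 0.0]
force: [-0.2, -1.1, 0.9]
width: 0.998
gripper_force: 0.0
[ 0.50631211 -0.14773395  0.19943507] [[ 9.98469623e-01 -5.53028985e-02  2.63550694e-05]
 [-5.53029026e-02 -9.98469605e-01  1.90421371e-04]] 2.475
```

```bash
python3 -m creep '[[0,-0.05,0.78,0,1],[0,0,0.78,0,1],[0,0,0.78,0,1],[0,0,0.78,0,1],[0,0,0.78,0,1],[0,0,0.6,0,1],[0,0,0.15,0,0],[0,0,0,0,0],[0,0,0,0,0],[0,0,0,0,0],[0,0,0,0,0],[0,0,0,0,0]]' 4; python3 -c "
from h import *
im=snap('wrist');cv2.imwrite('pics/w1.png',im['pixels'])"
```

```text
clock: 3.98
position: [0.506, -0.147, 0.0137]
ee_rot: [3.14, -0.09, 0.001]
force: [-0.4, 0.4, 0.2]
width: 0.396
gripper_force: 0.0
```

```bash
python3 -m creep '[[0,0,0,0,0],[0,0,0,0,0],[0,0,0,0,0],[0,0,0,0,0],[0,0,0,0,0]]' 4; python3 -m creep '[[0,0,-0.1,0,0],[0,0,-0.1,0,0],[0,0,-0.1,0,0],[0,0,-0.1,0,0],[0,0,-0.1,0,0],[0,0,-0.1,0,0],[0,0,0,0,0]]'
cat >> h.py <<'E'
def rake(names=("side","scene"),tag=None):
    s=readout.observe();p=s["position"];M=R.from_rotvec(s["ee_rot"]).as_matrix()
    ax=M[:,0].copy();ax[2]=0;ax/=np.linalg.norm(ax);ay=np.array([-ax[1],ax[0],0]);g=p-0.0188*M[:,2]
    for n in names:
        im=snap(n);P=world(im);
        if tag: cv2.imwrite(f"pics/{tag}_{n}.png",im["pixels"])
        L=np.stack([(P-g)@ax,(P-g)@ay,P[...,2]],-1);hsv=cv2.cvtColor(im["pixels"],cv2.COLOR_BGR2HSV)
        b=(abs(L[...,1])<.011)&(L[...,0]>-.12)&(L[...,0]<-.02)&(abs(L[...,2]-g[2])<.06)&(hsv[...,1]>110)&(L[...,2]>.006)
        f=(abs(L[...,1])<.06)&(L[...,0]>.03)&(L[...,0]<.11)&(abs(L[...,2]-g[2])<.03)&(hsv[...,1]<80)&(L[...,2]>.02)
        for nm,m in (("tail",b),("head",f)):
            q=L[m]
            if len(q)>15:
                c,v,l,N=line(q); print(n,nm,"c",c*1000,"slope",np.degrees(np.arctan2(v[2],v[0])),"yaw",np.degrees(np.arctan2(v[1],v[0])),"len",l*1000,N,"zmax",q[:,2].max()*1000)
    print("grasp",g,"yaw",np.degrees(np.arctan2(ax[1],ax[0])),s["force"],s["clock"])
E
python3 -c "
from h import *
np.set_printoptions(precision=4,suppress=True)
rake(tag='g1')"
```

```text
clock: 4.65
position: [0.5058, -0.1469, 0.0134]
ee_rot: [3.14, -0.09, -0.0]
force: [-0.7, 0.2, 1.1]
width: 0.01
gripper_force: 0.0
clock: 5.52
position: [0.5061, -0.147, 0.0378]
ee_rot: [3.14, -0.09, 0.001]
force: [-0.2, -0.1, -0.4]
width: 0.0
gripper_force: 0.0
side tail c [-56.703    4.5412  20.5228] slope 12.220558763131983 yaw 0.6396696770880717 len 75.16316598483908 230 zmax 32.64685661135181
side head c [67.3512  3.8679 49.7887] slope -76.43527600435985 yaw 89.72130497555024 len 109.45885973378222 163 zmax 53.53469177904336
scene tail c [-56.6613  -3.671   21.7841] slope 12.939101583268291 yaw -0.30799778290124186 len 75.33994990796947 206 zmax 34.53544610559067
scene head c [68.5678  0.1733 48.8853] slope 20.09075852802311 yaw 89.56556629615815 len 109.5351062369746 295 zmax 54.02604662636578
grasp [ 0.5061 -0.147   0.0566] yaw -3.2785993640095974 [-0.1979 -0.0563 -0.3823] 5.525
```

View pics/g1_side.png

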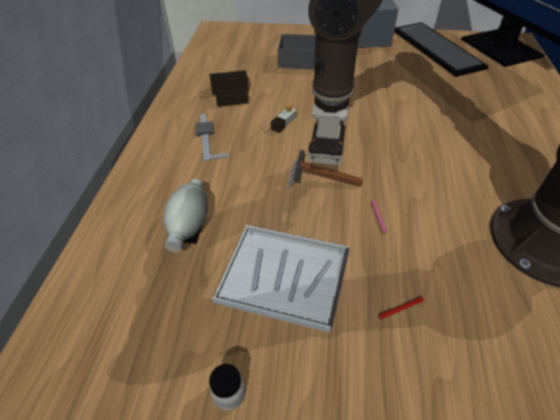

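View pics/w1.png

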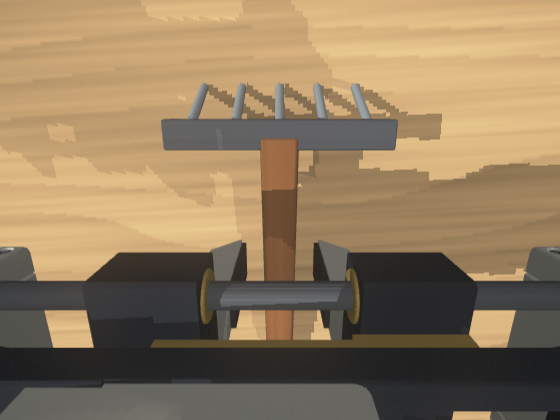

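The side view shows the gripper at (327,140), and the rake has not moved. The wrist view shows the fingers straddling the handle at (280,290). Yet the opening now reads 0 with no grip, so I look again from the wrist.

```bash
python3 -c "
from h import *
im=snap('wrist');im2=cv2.imread('pics/g1_scene.png')[130:330,120:340]
cv2.imwrite('pics/w2.png',np.hstack([cv2.resize(im['pixels'],(400,300)),cv2.resize(im2,(400,300))]))"
```

```text
(no output)
```

View pics/w2.png

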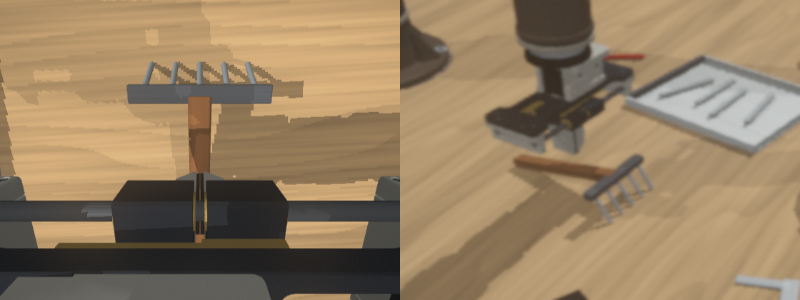

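The wrist pads are shut just above the handle. I check the real finger-tip height from the depth.

Run:
```python
from h import *
np.set_printoptions(precision=1,suppress=True)
s=readout.observe();p=s["position"];M=R.from_rotvec(s["ee_rot"]).as_matrix();print(p*1000,s["width"],s["joints"])
for n in ("scene","side","wrist"):
    im=snap(n);P=world(im);L=(P-p)@M*1000
    m=(abs(L[...,0])<20)&(abs(L[...,1])<50)&(L[...,2]>-40)&(L[...,2]<25)
    q=L[m];hsv=cv2.cvtColor(im["pixels"],cv2.COLOR_BGR2HSV)[m]
    gr=q[hsv[:,1]<90]; 
    print(n,"nonwood max z rel TCP",np.percentile(gr[:,2],[50,90,97,100]) if len(gr) else None,len(gr),"wood",q[hsv[:,1]>120].mean(0))
    for z in range(-40,25,8):
        k=gr[(gr[:,2]>z)&(gr[:,2]<=z+8)]
        if len(k): print(z,len(k),k.min(0),k.max(0))
```

```text
[ 505.8 -146.9   37.3] 0.0020320157489698 [ 0.3  0.5 -0.1  2.   0.1  0.7 -1.5]
scene nonwood max z rel TCP [-36.7 -29.4 -28.9 -27.5] 31 wood [0.1 4.  2.1]
-40 22 [ -3.  -15.6 -39.7] [ 11.   15.9 -32.5]
-32 9 [  6.3  -7.6 -31.9] [ 10.5   5.7 -27.5]
side nonwood max z rel TCP None 0 wood [-0.1 -5.3  4.1]
wrist nonwood max z rel TCP [-35.7 -29.8 -27.7   1.7] 387 wood [ 9.5  0.5 -2.6]
-40 298 [  8.  -15.4 -40. ] [ 10.9  16.1 -32.1]
-32 81 [  8.3  -6.8 -31.9] [ 10.8   8.5 -27.2]
-8 1 [-1.5  7.4 -0.7] [-1.5  7.4 -0.7]
0 7 [-3.2 -7.8  0.1] [-1.1  9.4  1.7]
```

The finger ends are about 27 mm above where the reported TCP says they are, so the pads shut above the handle. I open partway, measure the tips again and go lower, watching the force.

```bash
python3 -m creep '[[0,0,0,0,0.5],[0,0,0,0,0.5],[0,0,0,0,0.5],[0,0,0,0,0.5],[0,0,0,0,0.5],[0,0,0,0,0.5],[0,0,0,0,0.5],[0,0,0,0,0.5]]' 4
cat > tip.py <<'E'
from h import *
np.set_printoptions(precision=1,suppress=True)
s=readout.observe();p=s["position"];M=R.from_rotvec(s["ee_rot"]).as_matrix();print(p*1000,s["width"],s["clock"])
for n in ("scene","wrist"):
    im=snap(n);P=world(im);L=(P-p)@M*1000
    hsv=cv2.cvtColor(im["pixels"],cv2.COLOR_BGR2HSV)
    m=(abs(L[...,0])<14)&(abs(L[...,1])<75)&(L[...,2]>-60)&(P[...,2]>.008)&(hsv[...,1]<90)
    gr=L[m]
    for z in range(-60,25,6):
        k=gr[(gr[:,2]>z)&(gr[:,2]<=z+6)]
        if len(k): print(n,z,len(k),k.min(0),k.max(0))
E
python3 tip.py
```

```text
clock: 6.82
position: [0.5059, -0.1469, 0.0374]
ee_rot: [3.14, -0.09, -0.0]
force: [0.7, -0.1, 0.2]
width: 0.498
gripper_force: 0.0
[ 505.9 -146.9   37.4] 0.4982857191095371 6.825
scene -60 38 [ -3.1 -40.5 -59.8] [ 11.4  43.1 -54.1]
scene -54 44 [ -5.1 -37.3 -54. ] [ 11.7  41.7 -48. ]
scene -48 49 [-10.  -37.5 -48. ] [ 11.9  40.9 -42. ]
scene -42 29 [ -9.1 -36.4 -41.9] [ 13.4  39.2 -36. ]
scene -36 20 [ -4.  -31.6 -36. ] [ 11.1  33.6 -30.2]
scene -30 1 [ 10.  -27.5 -28. ] [ 10.  -27.5 -28. ]
wrist -60 454 [  1.8 -36.4 -60. ] [ 11.1  38.  -54. ]
wrist -54 472 [ -1.9 -38.3 -54. ] [ 11.1  39.9 -48. ]
wrist -48 459 [ -4.9 -39.2 -48. ] [ 11.   40.7 -42. ]
wrist -42 415 [ -8.  -38.6 -42. ] [ 11.   40.5 -36. ]
wrist -36 299 [ -9.2 -33.9 -36. ] [ 10.9  35.6 -30. ]
wrist -30 63 [-10.  -27.1 -30. ] [ 10.8  30.3 -26.7]
```

```bash
python3 -m creep '[[0,0,0.4,0,0.5],[0,0,0.4,0,0.5],[0,0,0.3,0,0.5],[0,0,0.15,0,0.5],[0,0,0.08,0,0.5],[0,0,0,0,0],[0,0,0,0,0],[0,0,0,0,0],[0,0,0,0,0],[0,0,0,0,0],[0,0,0,0,0]]' 4
```

```text
clock: 8.3
position: [0.5061, -0.147, -0.0155]
ee_rot: [3.14, -0.09, 0.001]
force: [-0.8, 0.4, 3.4]
width: 0.196
gripper_force: 4.0
```

```bash
sed -i 's/g=p-0.0188\*M\[:,2\]/g=p-0.0458*M[:,2]/' h.py; python3 -m creep '[[0,0,-0.1,0,0],[0,0,-0.1,0,0],[0,0,-0.1,0,0],[0,0,-0.1,0,0],[0,0,-0.1,0,0],[0,0,-0.1,0,0],[0,0,-0.1,0,0],[0,0,0,0,0]]' 4;  python3 -c "
from h import *
np.set_printoptions(precision=4,suppress=True)
rake(tag='g2')"
```

```text
clock: 9.3
position: [0.506, -0.1469, 0.0126]
ee_rot: [3.14, -0.09, 0.001]
force: [-1.8, -0.4, 1.2]
width: 0.195
gripper_force: 4.0
side tail c [-65.4381   4.8844  67.2987] slope -3.891988325667304 yaw -0.060535555308131685 len 58.254113251665295 208 zmax 75.1748062775156
side head c [68.6262  3.8628 55.447 ] slope -110.2533488577286 yaw 90.40599248144572 len 107.96161724777903 146 zmax 58.991759573962746
scene head c [70.0443 -0.7187 54.4704] slope 52.07359811034593 yaw 89.73192161632949 len 108.92503880040275 271 zmax 60.331137511448475
grasp [ 0.506  -0.1469  0.0584] yaw -3.2812715144570084 [-1.7622 -0.4418  1.2101] 9.3
```

Grasped and tipped to about 17°. Tighten, lift, turn to the tray's yaw and carry over.

```bash
python3 -m creep '[[0,0,0,0,0],[0,0,0,0,0],[0,0,-0.3,0,0],[0,0,-0.4,0,0],[0,0,-0.4,0.8,0],[0,0,-0.4,0.8,0],[0,0,0,0,0]]' 58; python3 -m creep '[[0.06,-0.64,0,0,0],[0.06,-0.64,0,0,0],[0.06,-0.64,0,0,0],[0.06,-0.64,0,0,0],[0.06,-0.64,0,0,0],[0.06,-0.64,0,0,0],[0.06,-0.64,0,0,0],[0.06,-0.64,0,0,0],[0.06,-0.64,0,0,0],[0.06,-0.64,0,0,0],[0.06,-0.64,0,0,0],[0.05,-0.64,0,0,0]]';  python3 - <<'E'
from h import *
np.set_printoptions(precision=4,suppress=True)
rake(tag='g3')
s=readout.observe();p=s["position"];M=R.from_rotvec(s["ee_rot"]).as_matrix();ax=M[:,0];ay=-M[:,1]
for n in ("scene","side"):
    P=world(snap(n));L=np.stack([(P-p)@ax,(P-p)@ay,P[...,2]],-1)*1000
    m=(L[...,0]>50)&(L[...,0]<110)&(abs(L[...,1])<60)&(L[...,2]>28)&(L[...,2]<95)
    q=L[m]; lo=q[q[:,2]<np.percentile(q[:,2],8)];print(n,len(q),lo.mean(0),lo.min(0),lo.max(0))
E
```

```text
clock: 10.28
position: [0.5073, -0.1471, 0.0742]
ee_rot: [3.13, -0.264, 0.006]
force: [-0.6, 0.5, -1.9]
width: 0.192
gripper_force: 58.0
clock: 11.78
position: [0.5855, 0.152, 0.0719]
ee_rot: [3.13, -0.263, -0.001]
force: [0.9, -0.2, -2.4]
width: 0.19
gripper_force: 58.0
side tail c [-58.0404   4.4323 127.5154] slope -6.243165750834356 yaw 1.9555199995829378 len 73.761964765336 379 zmax 175.65005238209574
side head c [ 69.0306   2.4382 114.1619] slope -109.29624652177 yaw 90.61524077989552 len 106.54875421429288 241 zmax 118.65347556385298
scene head c [ 70.2155   3.2611 112.7078] slope 61.4214963709837 yaw 89.74192973722391 len 112.64191729358217 203 zmax 119.60962016975019
grasp [0.5855 0.152  0.1177] yaw -9.61865871074461 [ 0.8699 -0.1646 -2.3725] 11.775
scene 118 [77.0569  1.4465 61.8686] [ 75.4812 -45.1271  58.7522] [78.3651 44.1842 63.6306]
side 24 [77.6554 44.5271 63.2043] [76.4994 44.3844 62.5698] [78.8115 44.6697 63.8388]
```

```bash
python3 -m creep '[[0,0,0.3,0,0],[0,0,0.4,0,0],[0,0,0.3,0,0],[0,0,0.2,0,0],[0,0,0.1,0,0],[0,0,0,0,0]]'
python3 - <<'E'
from h import *
np.set_printoptions(precision=1,suppress=True)
s=readout.observe();p=s["position"];M=R.from_rotvec(s["ee_rot"]).as_matrix();ax=M[:,0];ay=-M[:,1]
for n in ("scene","side"):
    im=snap(n);P=world(im);L=np.stack([(P-p)@ax,(P-p)@ay,P[...,2]],-1)*1000
    m=(L[...,0]>68)&(L[...,0]<90)&(abs(L[...,1])<60)&(L[...,2]>8.5)&(L[...,2]<40)
    q=L[m]; lo=q[q[:,2]<np.percentile(q[:,2],15)];print(n,len(q),lo.mean(0),lo.min(0),lo.max(0))
    if n=="scene": cv2.imwrite("pics/t1.png",cv2.resize(im["pixels"][120:260,190:400],None,fx=3,fy=3,interpolation=cv2.INTER_CUBIC))
print(s["force"],p,s["clock"])
E
```

```text
clock: 12.72
position: [0.5855, 0.1512, 0.0201]
ee_rot: [3.13, -0.265, -0.0]
force: [-0.1, 0.5, -2.0]
width: 0.192
gripper_force: 58.0
scene 99 [77.1 -0.  12.1] [ 74.5 -47.    9.4] [79.3 45.4 14.6]
side 19 [77.2 46.8 11.4] [76.1 46.2  9.7] [77.9 47.2 14. ]
[-0.1  0.5 -2. ] [0.6 0.2 0. ] 12.725
```

View pics/t1.png

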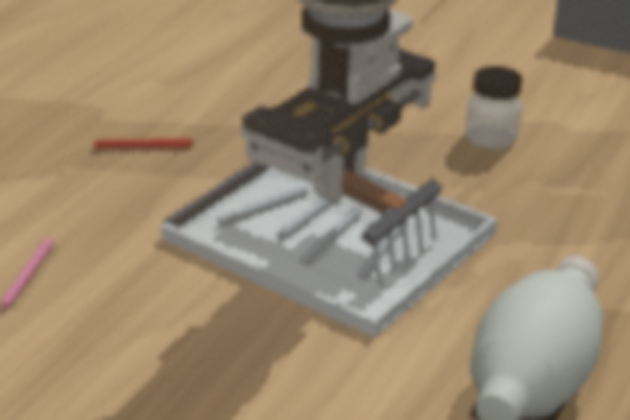

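Rake teeth (400,250) stand behind all four rods, inside the tray. Comb slowly.

```bash
python3 -m creep '[[-0.03,0,0.025,0,0],[-0.08,0,0,0,0],[-0.08,0,0,0,0],[-0.08,0,0,0,0],[-0.08,0,0,0,0],[-0.08,0,0,0,0],[-0.08,0,0,0,0],[-0.08,0,0,0,0],[-0.08,0,0,0,0],[-0.08,0,0,0,0],[-0.08,0,0,0,0],[-0.08,0,0,0,0]]'; python3 -m creep '[[-0.08,0,0,0,0],[-0.08,0,0,0,0],[-0.08,0,0,0,0],[-0.08,0,0,0,0],[-0.08,0,0,0,0],[-0.08,0,0,0,0],[-0.08,0,0,0,0],[-0.08,0,0,0,0],[-0.08,0,0,0,0],[-0.08,0,0,0,0],[-0.08,0,0,0,0],[-0.08,0,0,0,0]]'
cat > rods.py <<'E'
from h import *
import sys
np.set_printoptions(precision=1,suppress=True)
a=np.radians(-9.7);tx=np.array([np.cos(a),np.sin(a),0]);ty=np.array([-np.sin(a),np.cos(a),0]);o=np.array([.4674,.1714,.004])
s=readout.observe();g=s["position"];print("grasp fence-frame",(g-o)@tx*1000,(g-o)@ty*1000,"z",g[2]*1000,"tips x",(g-o)@tx*1000+77,"F",s["force"],"Ft",s["force"]@tx,s["clock"])
for n in ("side","scene"):
    im=snap(n);P=world(im);L=np.stack([(P-o)@tx,(P-o)@ty,(P-o)[...,2]],-1)*1000
    t=((L[...,0]>1.5)&(L[...,0]<200)&(abs(L[...,1])<85)&(L[...,2]>6)&(L[...,2]<13)).astype(np.uint8)
    if len(sys.argv)>1: cv2.imwrite(f"pics/{sys.argv[1]}_{n}.png",im["pixels"])
    k,B,st,ce=cv2.connectedComponentsWithStats(t,connectivity=4)
    for i in range(1,k):
        if st[i,4]>25:
            q=L[B==i];c,v,l,N=line(q);print(n,c,"dir",v,"len",l,N,"zmax",np.percentile(q[:,2],97))
    hi=L[(L[...,0]>3)&(L[...,0]<45)&(abs(L[...,1])<60)&(L[...,2]>12)&(L[...,2]<22)]
    print("above 12mm:",len(hi),hi.mean(0) if len(hi) else "")
    if len(sys.argv)>2:
        for y in (-40,-20,0,20,40):
            q=L[(abs(L[...,1]-y)<8)&(L[...,0]>-3)&(L[...,0]<60)&(L[...,2]<22)&(L[...,2]>-2)]
            print(" y",y," ".join(f"{x}:{np.median(q[abs(q[:,0]-x)<1.5,2]):.1f}" for x in range(0,52,3) if (abs(q[:,0]-x)<1.5).sum()>1))
E
python3 rods.py c1
```

```text
clock: 14.32
position: [0.5494, 0.1573, 0.0192]
ee_rot: [3.13, -0.265, -0.0]
force: [0.5, 0.4, -1.6]
width: 0.19
gripper_force: 58.0
clock: 15.82
position: [0.5116, 0.1637, 0.0192]
ee_rot: [3.13, -0.265, 0.0]
force: [0.9, -0.2, -1.2]
width: 0.191
gripper_force: 58.0
grasp fence-frame 44.831427207067264 -0.1188933824891412 z 19.244658875729904 tips x 121.83142720706726 F [ 0.9 -0.2 -1.2] Ft 0.9265888720404485 15.825
side [112.2   5.9   8.3] dir [-0.  1. -0.] len 40.741525118741414 29 zmax 10.275413990038762
side [100.2  28.9   8.4] dir [-0.2  1.   0. ] len 26.184342245317858 37 zmax 11.079001184961184
side [115.   44.3   8.9] dir [-0.  1.  0.] len 28.69396797389291 54 zmax 11.587376430220601
side [82.9 43.8  8.9] dir [-0.  1. -0.] len 34.10170568882114 70 zmax 11.001711618524698
side [52.2 34.2  8.5] dir [0.3 0.9 0. ] len 16.524172269267023 34 zmax 10.71771852980098
above 12mm: 0 
scene [41.5 -8.5  8.8] dir [ 0.3  1.  -0. ] len 98.27803888397915 73 zmax 11.908184305660344
scene [ 86.1 -27.7   9.1] dir [0. 1. 0.] len 30.058088342138838 27 zmax 11.827953746719114
scene [111.5 -29.3   8.9] dir [0.2 1.  0. ] len 65.27727851379862 52 zmax 11.464343156714131
above 12mm: 2 [ 33.9 -40.6  12.3]
```

```bash
python3 -m creep '[[-0.08,0,0,0,0],[-0.08,0,0,0,0],[-0.08,0,0,0,0],[-0.08,0,0,0,0],[-0.08,0,0,0,0],[-0.08,0,0,0,0],[-0.08,0,0,0,0],[-0.08,0,0,0,0],[-0.08,0,0,0,0],[-0.08,0,0,0,0],[-0.08,0,0,0,0],[-0.08,0,0,0,0]]'; python3 -m creep '[[-0.06,0,0,0,0],[-0.06,0,0,0,0],[-0.06,0,0,0,0],[-0.06,0,0,0,0],[-0.06,0,0,0,0],[-0.06,0,0,0,0],[-0.06,0,0,0,0],[-0.06,0,0,0,0],[-0.06,0,0,0,0],[-0.06,0,0,0,0],[-0.06,0,0,0,0],[-0.06,0,0,0,0]]'; python3 rods.py c2
```

```text
clock: 17.42
position: [0.4737, 0.1702, 0.0192]
ee_rot: [3.13, -0.265, 0.0]
force: [-0.0, -0.1, -1.4]
width: 0.194
gripper_force: 58.0
clock: 18.92
position: [0.4454, 0.175, 0.0192]
ee_rot: [3.13, -0.265, 0.0]
force: [0.7, 0.9, -1.4]
width: 0.193
gripper_force: 58.0
grasp fence-frame -22.319941649209376 -0.11673821750208108 z 19.230965137680702 tips x 54.680058350790624 F [ 0.7  0.9 -1.4] Ft 0.576518154670006 18.925
side [35.4 21.9  8.8] dir [ 0.1  1.  -0. ] len 76.00255532594369 305 zmax 11.21822921396891
side [16.7 39.1  8.9] dir [0.1 1.  0. ] len 25.982339732761623 52 zmax 11.421130710035282
above 12mm: 2 [23.6 24.6 12.6]
scene [34.4 32.1  8.7] dir [-0.7  0.7 -0. ] len 45.06538021417211 31 zmax 11.991703515991103
scene [36.5 -1.5  8.9] dir [-0.5  0.9 -0. ] len 81.23579306708959 75 zmax 11.80568363302952
scene [  9.  -28.5   8.4] dir [0.2 1.  0. ] len 44.14891077254204 34 zmax 10.46223131072883
scene [ 33.3 -40.1   8.9] dir [-0.4  0.9  0. ] len 43.091785262310886 35 zmax 11.258469703606751
above 12mm: 1 [29.6 33.  12.8]
```

```bash
python3 -m creep '[[-0.03,0,0,0,0],[-0.03,0,0,0,0],[-0.03,0,0,0,0],[-0.03,0,0,0,0],[-0.03,0,0,0,0],[-0.03,0,0,0,0],[-0.03,0,0,0,0],[-0.03,0,0,0,0],[-0.03,0,0,0,0]]'; python3 rods.py c3 1
```

```text
clock: 20.15
position: [0.4348, 0.1768, 0.0192]
ee_rot: [3.13, -0.265, 0.0]
force: [0.1, -0.6, -1.6]
width: 0.191
gripper_force: 58.0
grasp fence-frame -33.02805260109698 -0.13183921468248688 z 19.2414352735834 tips x 43.97194739890302 F [ 0.1 -0.6 -1.6] Ft 0.23299346636884996 20.15
side [19.9 22.3  8.7] dir [-0.1  1.  -0. ] len 78.86366754411395 291 zmax 11.494433977134864
above 12mm: 9 [38.3 36.2 17. ]
 y -40 30:8.5 51:-0.1
 y -20 15:8.0 18:9.1 21:7.1 24:6.5 27:9.3 30:6.7 51:0.4
 y 0 12:4.7 15:8.5 18:10.1 21:8.5 24:7.8 27:9.0 30:7.9 51:1.4
 y 20 0:0.5 3:5.5 6:8.5 12:5.4 15:7.7 18:9.7 21:8.2 24:8.0 27:9.9 30:8.5 48:-0.4 51:-0.3
 y 40 0:12.8 3:5.7 6:9.0 9:9.5 12:6.1 15:8.8 18:9.3 21:8.0 24:5.3 27:7.3 30:7.4 33:6.4 36:9.9 39:8.7 42:12.3 45:5.4 48:0.7 51:-0.1
scene [25.6  8.6  8.8] dir [-0.4  0.9 -0. ] len 93.7773812501922 116 zmax 11.924790483054927
scene [ 14.6 -34.3   9.1] dir [-0.6  0.8 -0. ] len 56.71809890326093 63 zmax 12.046562717522203
above 12mm: 35 [39.1 -5.8 16.2]
 y -40 0:9.1 3:8.7 6:8.7 9:6.2 12:4.9 15:8.0 18:6.9 21:9.8 27:9.7 30:8.1 33:2.7 36:0.9 39:4.0 42:6.8 45:6.7 48:-0.5 51:1.0
 y -20 0:11.0 3:9.2 6:9.0 9:8.0 21:8.7 27:9.1 30:7.7 33:9.7 36:8.5 39:1.8 42:10.8 45:2.2 48:-0.6 51:1.0
 y 0 6:9.5 9:9.7 15:9.5 21:9.9 24:10.2 27:9.9 30:8.9 36:9.5 39:6.9 42:9.8 45:5.5 48:-0.5 51:-1.6
 y 20 6:10.4 9:9.4 12:9.3 18:9.0 30:8.7 36:8.8 39:8.9 42:9.7 45:2.2 48:0.8 51:0.6
 y 40 6:7.8 15:7.3 18:7.7 36:10.4 39:8.8 42:5.2 45:4.6 48:2.0 51:-0.0
```

```bash
python3 -m creep '[[-0.02,0,0,0,0],[-0.02,0,0,0,0],[0,0,0,0,0]]' | grep force:; python3 -m creep '[[-0.015,0,0,0,0],[0,0,0,0,0]]' | grep -E "force:|posi"; python3 -m creep '[[-0.015,0,0,0,0],[0,0,0,0,0]]' | grep -E "force:|posi"
```

```text
force: [0.8, 0.3, -0.9]
gripper_force: 58.0
position: [0.4327, 0.1772, 0.0192]
force: [1.2, -0.7, -1.1]
gripper_force: 58.0
position: [0.4322, 0.1773, 0.0192]
force: [1.4, -0.4, -0.8]
gripper_force: 58.0
```

```bash
for i in 1; do python3 -m creep '[[-0.015,0,0,0,0],[0,0,0,0,0]]' | grep -E " force:|^force:|posi"; python3 -m creep '[[-0.015,0,0,0,0],[0,0,0,0,0]]' | grep -E "^force:|posi"; python3 -m creep '[[-0.015,0,0,0,0],[0,0,0,0,0]]' | grep -E "^force:|posi";  done
```

```text
position: [0.4319, 0.1774, 0.0193]
force: [2.3, -0.8, -1.8]
position: [0.4315, 0.1775, 0.0194]
force: [4.1, -0.3, -0.9]
position: [0.4312, 0.1777, 0.0195]
force: [6.3, -2.0, -1.3]
```

```bash
python3 -m creep '[[-0.012,0,0,0,0],[0,0,0,0,0]]' | grep -E "^force:|posi"; python3 -m creep '[[-0.012,0,0,0,0],[0,0,0,0,0]]' | grep -E "^force:|posi"; python3 -m creep '[[0,0,0,0,0],[0,0,0,0,0]]' | grep -E "^force:|posi"
```

```text
position: [0.431, 0.1777, 0.0195]
force: [5.3, -0.9, -1.0]
position: [0.4308, 0.1778, 0.0196]
force: [7.1, -1.9, -0.7]
position: [0.4309, 0.1778, 0.0196]
force: [6.3, -1.9, -0.8]
```

```bash
python3 -m creep '[[-0.02,0,0,0,0],[0,0,0,0,0]]' | grep -E "^force:|posi"; python3 -m creep '[[-0.012,0,0,0,0],[0,0,0,0,0]]' | grep -E "^force:|posi"; python3 rods.py c4 1
```

```text
position: [0.4306, 0.1779, 0.0198]
force: [8.2, -3.2, -0.7]
position: [0.4304, 0.178, 0.0198]
force: [9.1, -2.9, -0.3]
grasp fence-frame -37.56089170726659 0.25772798449596074 z 19.826503150420205 tips x 39.43910829273341 F [ 9.1 -2.9 -0.3] Ft 9.509449527184428 23.125
side [17.  21.4  8.8] dir [0.1 1.  0. ] len 79.78850317747057 353 zmax 11.599858515155733
above 12mm: 12 [34.2 42.8 15.3]
 y -40 45:0.6 48:0.1 51:-0.2
 y -20 9:7.1 12:7.3 15:7.9 18:10.0 21:5.4 24:9.5 27:7.9 45:0.9 48:-0.4 51:-0.4
 y 0 6:7.4 9:8.0 12:8.1 15:8.9 18:8.4 21:6.8 24:8.9 27:8.7 45:-0.7 48:-0.1 51:-1.1
 y 20 0:7.5 6:9.1 9:7.4 12:8.5 15:9.1 18:7.5 21:7.0 24:9.3 27:9.5 45:-0.5 48:-0.3 51:0.5
 y 40 0:9.3 3:9.4 6:9.6 9:6.4 12:7.8 15:8.7 18:8.6 21:5.9 24:6.6 27:5.5 30:7.3 33:10.2 36:10.3 39:12.0 42:11.5 45:-0.2 48:-0.8 51:0.9
scene [26.1 31.6  9.5] dir [ 0.7 -0.7 -0. ] len 55.998406845239316 51 zmax 11.682651577635852
scene [22.3  8.5  9.3] dir [-0.7  0.7 -0. ] len 60.0296073238812 40 zmax 12.059500733718162
scene [ 16.  -25.8   9.1] dir [-0.3  0.9  0. ] len 72.63287060487546 95 zmax 11.80618141446602
above 12mm: 37 [38.8 -7.2 16.4]
 y -40 0:8.9 3:10.5 6:8.1 9:4.8 12:0.7 15:8.5 18:8.2 21:8.8 24:9.7 27:7.8 30:5.6 33:5.1 36:4.8 39:10.1 42:1.6 48:-0.2 51:0.1
 y -20 0:13.2 6:9.9 9:7.5 21:10.1 24:9.1 27:8.8 33:9.2 36:4.6 39:7.2 42:7.5 45:0.4 48:1.0 51:0.4
 y 0 0:8.1 6:8.2 12:9.5 18:8.3 24:10.5 27:10.3 36:2.2 39:10.6 42:8.5 45:0.1 48:-1.0 51:-0.2
 y 20 0:9.3 3:9.6 6:7.8 9:8.6 18:7.7 24:9.2 30:8.6 33:10.4 36:10.9 39:9.9 42:0.4 45:1.5 48:0.1 51:-0.7
 y 40 0:10.0 3:10.6 6:10.8 12:9.9 15:10.1 18:10.4 24:9.9 30:9.5 36:8.1 39:8.5 42:5.2 45:1.3 48:0.2 51:-0.4
```

The row is flat and tight under about 9.5 N. Hold.

```bash
python3 -m creep '[[-0.006,0,0,0,0],[0,0,0,0,0],[0,0,0,0,0]]' | grep -E "^force:|posi"; python3 -m creep '[[0,0,0,0,0],[0,0,0,0,0],[0,0,0,0,0]]' | grep -E "^force:|posi"
```

```text
position: [0.4303, 0.178, 0.0198]
force: [8.3, -4.0, -1.3]
position: [0.4303, 0.178, 0.0198]
force: [8.5, -3.5, -0.7]
```

```bash
python3 -m creep '[[-0.015,0,0,0,0],[0,0,0,0,0],[0,0,0,0,0]]' | grep -E "^force:|posi"; python3 -m creep '[[0,0,0,0,0],[0,0,0,0,0],[0,0,0,0,0]]' | grep -E "^force:|posi"; python3 -m creep '[[0.02,0,0,0,0],[0.03,0,0,0,0],[0.04,0,0,0,0],[0.05,0,0,0,0],[0.05,0,0,0,0],[0,0,0,0,0]]' | grep -E "^force:|posi"; python3 rods.py c5 1
```

```text
position: [0.4301, 0.1781, 0.02]
force: [8.7, -3.0, -0.2]
position: [0.43, 0.1781, 0.02]
force: [9.1, -3.7, -0.8]
position: [0.434, 0.1767, 0.0189]
force: [0.9, 0.2, -2.3]
grasp fence-frame -33.806150114367746 -0.37361340027460643 z 18.91884814173809 tips x 43.193849885632254 F [ 0.9  0.2 -2.3] Ft 0.8657785637086658 25.475
side [18.6 22.2  8.6] dir [-0.1  1.   0. ] len 77.64096314174454 303 zmax 11.137025071430024
above 12mm: 8 [34.  41.4 16.1]
 y -40 27:9.3 51:0.1
 y -20 12:9.1 15:7.9 18:7.6 21:7.4 24:7.9 27:8.4 51:-0.0
 y 0 12:9.0 15:10.2 18:7.8 21:6.3 24:9.4 27:8.5 30:6.2 51:-0.6
 y 20 0:5.2 9:4.5 12:8.5 15:8.6 18:7.3 21:6.7 24:9.5 27:8.8 30:6.0 48:-1.3 51:-0.6
 y 40 0:11.6 3:8.9 6:9.5 9:7.4 12:8.2 15:9.6 18:7.9 21:1.7 24:7.0 27:5.7 30:4.4 33:9.4 36:10.1 39:7.7 42:7.1 45:0.5 48:-0.6 51:-0.2
scene [22.1 21.1  9.1] dir [-0.5  0.8 -0. ] len 72.59306065534486 76 zmax 11.959954229031474
scene [ 21.4 -11.2   9.5] dir [ 0.7 -0.7  0. ] len 55.77201826721615 41 zmax 12.12966298224734
scene [ 16.  -35.    8.9] dir [-0.6  0.8  0. ] len 53.23908423117989 66 zmax 11.904194995780735
above 12mm: 33 [36.6  1.9 16.1]
 y -40 0:8.7 3:9.9 6:8.3 9:5.6 12:8.2 15:9.3 18:7.7 24:9.4 27:8.0 30:2.4 33:7.6 36:3.6 39:0.8 42:1.0 45:4.7 48:-0.1 51:-0.8
 y -20 0:9.6 3:8.9 6:7.9 9:7.9 12:8.9 15:9.5 18:7.8 24:10.1 27:9.0 33:9.4 36:10.3 39:4.4 42:8.3 45:6.8 48:0.0 51:-1.0
 y 0 3:10.0 6:8.4 9:8.5 12:7.0 15:10.7 27:10.3 33:9.2 36:8.1 39:6.7 42:7.3 45:3.2
 y 20 3:7.3 6:9.2 9:9.3 12:9.7 15:7.3 24:10.3 27:9.1 33:10.3 36:6.8 39:5.7 42:14.4 45:3.3 48:-0.2 51:0.5
 y 40 3:9.5 9:8.0 15:8.6 18:9.0 33:9.7 36:6.6 39:4.4 42:9.6 45:13.1 48:-0.5 51:-0.2
```

```bash
python3 -m creep '[[0.08,0,0,0,0],[0.1,0,0,0,0],[0.1,0,0,0,0],[0,0,-0.15,0,0],[0,0,-0.3,0,0],[0,0,-0.4,0,0],[0,0,-0.4,0,0],[0,0,-0.3,0,0],[0,0,0,0,0]]'; python3 rods.py c6 1
```

```text
clock: 26.7
position: [0.4465, 0.1753, 0.0823]
ee_rot: [-3.129, 0.265, -0.003]
force: [0.5, -0.4, -1.5]
width: 0.19
gripper_force: 58.0
grasp fence-frame -21.29319201156613 0.3107141794434607 z 82.32355491153923 tips x 55.706807988433866 F [ 0.5 -0.4 -1.5] Ft 0.6002347897899963 26.7
side [21.2  9.5  8.8] dir [-0.1  1.   0. ] len 103.35263464480076 618 zmax 11.456487619811814
above 12mm: 7 [20.4  9.9 12.4]
 y -40 33:8.6 36:9.8 39:6.5 42:-0.2 45:-0.1 48:0.2 51:-0.3
 y -20 0:12.0 3:8.7 6:9.7 9:7.6 12:7.3 15:9.5 18:7.8 21:6.8 24:8.9 27:8.4 30:6.5 33:9.3 36:9.3 39:8.0 42:-0.5 45:-0.6 48:0.3 51:-0.4
 y 0 0:10.3 3:8.7 6:9.3 9:7.4 12:8.1 15:9.7 18:8.2 21:7.8 24:10.4 27:9.8 30:6.9 33:9.4 36:9.7 39:8.3 42:0.3 45:0.0 48:0.4 51:-0.6
 y 20 0:12.6 3:9.2 6:9.2 9:8.1 12:7.6 15:9.0 18:8.8 21:7.4 24:9.2 27:8.2 30:7.4 33:8.8 36:8.9 39:7.6 42:-0.8 45:0.1 48:0.5 51:-0.2
 y 40 0:11.7 3:8.5 6:9.3 9:6.3 12:8.6 15:8.8 18:8.5 21:1.5 24:7.3 27:4.4 30:6.1 33:9.4 36:9.4 39:6.7 42:0.1 45:-0.9 48:-0.5 51:-0.5
scene [21.5 -0.9  9. ] dir [-0.  1.  0.] len 120.36325093469918 256 zmax 11.606494096982392
above 12mm: 4 [21.1 -3.  12.7]
 y -40 0:12.0 3:8.8 6:5.9 9:5.3 12:7.1 15:7.6 18:10.6 21:7.9 24:7.6 27:7.6 33:7.1 36:8.2 39:4.8 45:0.4 48:1.5 51:0.7
 y -20 0:11.4 3:7.9 6:9.5 9:9.2 15:9.8 18:9.1 21:8.3 24:9.6 27:8.0 30:9.0 33:8.4 36:3.9 39:5.6 42:0.3 45:0.9 48:0.1 51:0.1
 y 0 0:11.2 3:8.6 6:9.5 9:8.9 15:9.8 18:8.3 24:8.7 27:10.1 30:8.1 33:8.7 36:4.8 39:7.0 42:1.1 45:-0.8 48:1.3 51:0.1
 y 20 3:8.3 6:9.7 15:9.8 18:8.0 21:9.0 24:9.1 27:8.7 33:9.9 36:8.6 39:4.8 45:-0.9 48:-0.3
 y 40 0:14.0 3:10.4 6:9.5 9:7.9 12:9.9 15:9.4 18:7.9 24:9.6 36:8.5 39:5.9 42:0.7 48:-0.8 51:0.9
```

The row reads 5/15/25/35 mm and flat. Carry the rake back.

```bash
python3 -m creep '[[0.235,0.64,0,0,0],[0.235,0.64,0,0,0],[0.235,0.64,0,0,0],[0.235,0.64,0,0,0],[0.235,0.64,0,0,0],[0.235,0.64,0,0,0],[0.235,0.64,0,0,0],[0.235,0.64,0,0,0],[0.235,0.64,0,0,0],[0.235,0.64,0,0,0],[0.235,0.64,0,0,0],[0.235,0.64,0,0,0]]'; python3 -m creep '[[0,0,0,-0.8,0],[0,0,0.3,-0.8,0],[0,0,0.4,0,0],[0,0,0.4,0,0],[0,0,0.3,0,0],[0,0,0.15,0,0],[0,0,0.1,0,0],[0,0,0,0,0]]';python3 -c "
from h import *
np.set_printoptions(precision=4,suppress=True)
rake(tag='p1')"
```

```text
clock: 28.3
position: [0.5049, -0.1476, 0.0804]
ee_rot: [-3.13, 0.265, 0.002]
force: [0.3, 0.7, -0.8]
width: 0.194
gripper_force: 58.0
clock: 29.3
position: [0.5055, -0.1468, 0.0152]
ee_rot: [3.14, -0.09, 0.0]
force: [0.1, 0.1, -1.7]
width: 0.187
gripper_force: 58.0
side tail c [-65.532    4.7364  69.5473] slope -3.40708002728511 yaw -1.8522415914515218 len 58.113577859341646 211 zmax 121.01870680659266
side head c [68.6957  3.8713 58.0208] slope -121.93571265114899 yaw 90.76413862769095 len 105.6149357821382 151 zmax 62.56079606204645
scene head c [70.4415  0.2196 57.4818] slope 48.4889524232452 yaw 89.8028807453387 len 109.33228059685332 271 zmax 62.442074476384725
grasp [ 0.5055 -0.1468  0.061 ] yaw -3.2758842578269642 [ 0.1411  0.0706 -1.6864] 29.3
```

```bash
python3 -m creep '[[0,0,0.04,0,0],[0,0,0.02,0,0],[0,0,0,0,0]]' | grep -E "^force|posi"; python3 -m creep '[[0,0,0,0,0],[0,0,0,0,0],[0,0,0.1,0,0],[0,0,0.1,0,0],[0,0,0.1,0,0],[0,0,0.1,0,0],[0,0,0.1,0,0],[0,0,0.1,0,0],[0,0,0.05,0,0],[0,0,0,0,0]]' 4;python3 -c "
from h import *
np.set_printoptions(precision=4,suppress=True)
rake(tag='p2')"
```

```text
position: [0.5054, -0.1468, 0.0128]
force: [0.2, 1.1, -1.6]
clock: 31.02
position: [0.5055, -0.1468, -0.0133]
ee_rot: [3.14, -0.09, -0.0]
force: [-0.7, 0.4, -2.4]
width: 0.194
gripper_force: 4.0
side tail c [-65.8008   4.7319  21.1917] slope 12.505933273650758 yaw -0.26813585332960543 len 59.00485264359268 189 zmax 32.38041537526759
side head c [66.8737  3.9612 50.3901] slope -89.3121208774766 yaw 89.98011639027277 len 106.66926941766076 166 zmax 54.093599668963655
scene head c [68.3579  0.0404 48.7231] slope -42.42492799425452 yaw 89.78469278047189 len 109.69587806804645 316 zmax 54.28514869543521
grasp [ 0.5055 -0.1468  0.0325] yaw -3.2725290357740247 [-0.6948  0.3503 -2.4384] 31.025
```

```bash
python3 -m creep '[[0,0,0.03,0,0],[0,0,0.02,0,0],[0,0,0,0,0.25],[0,0,0,0,0.3],[0,0,0,0,0.4],[0,0,0,0,0.6],[0,0,0,0,0.8],[0,0,0,0,0.8],[0,0,0,0,0.8],[0,0,0,0,0.8]]'; python3 -m creep '[[0,0,-0.1,0,0.8],[0,0,-0.4,0,0.8],[0,0,-0.8,0,0.8],[0,0,-0.8,0,0.8],[0,0,-0.8,0,0.8],[0,0,-0.8,0,0.8],[0,0,0,0,0.8]]'
python3 - <<'E'
from h import *
im=snap("side");sc=snap("scene")
cv2.imwrite("pics/f.png",np.hstack([cv2.resize(im["pixels"][130:340,190:400],(400,400),interpolation=cv2.INTER_CUBIC),cv2.resize(sc["pixels"][140:300,170:370],(400,320),interpolation=cv2.INTER_CUBIC).copy() if 0 else cv2.resize(sc["pixels"][130:300,180:350],(400,400),interpolation=cv2.INTER_CUBIC)]))
print(readout.observe()["clock"])
E
python3 rods.py f0
```

```text
clock: 32.38
position: [0.5054, -0.1468, -0.0152]
ee_rot: [3.14, -0.09, -0.0]
force: [0.0, 0.2, 0.0]
width: 0.795
gripper_force: 0.0
clock: 33.25
position: [0.5073, -0.1472, 0.1364]
ee_rot: [3.139, -0.09, 0.009]
force: [0.1, -0.3, -0.3]
width: 0.798
gripper_force: 0.0
33.35
grasp fence-frame 91.12698096117131 -307.29614752815274 z 133.57246816213885 tips x 168.1269809611713 F [-0.9  0.2 -0.4] Ft -0.9533351033930152 33.35
side [20.3  1.3  8.7] dir [-0.  1.  0.] len 117.36109027999439 725 zmax 11.375819663406668
above 12mm: 6 [16.9  3.2 12.6]
scene [21.5 -0.7  9. ] dir [-0.  1. -0.] len 119.79253549061295 255 zmax 11.873800169264179
above 12mm: 6 [ 21.9 -11.7  12.5]
```

View pics/f.png

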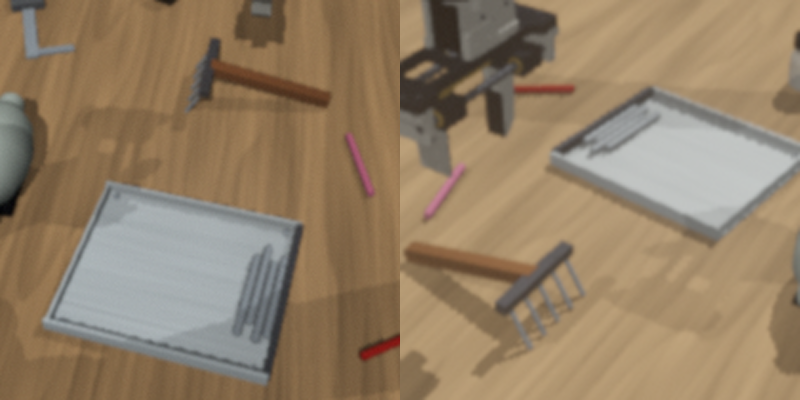

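The row of four rods lies at the fence (260,295 in the left half). The rake lies teeth down as before (left half 260,80; right half 490,270), and the gripper is clear of everything. Handing in.

```bash
python3 -c "
from cell import sign_off
print(sign_off())"
```

```text
the job is handed in; nothing more can be done
None
```

Job handed in at about 33 s: the four rods lie flat and parallel in a tight row against the fence, the row was pressed at about 9–10 N for well over half a second, and the rake is back on the bench, teeth down, where it lay before.

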